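Release a brass bar from the twin-button feeder

ROBOT

A 6-joint arm with a two-finger parallel gripper is mounted at the origin on the work surface. World frame = base frame: x ahead of the robot, y to its left, z up, the work surface at z = 0. Lengths are in m, angles in rad, forces in N, time in s.
With the tool pointing down it reaches from about 0.35 to 0.975 m from the base axis. Payload 4.9 kg.
Tool frame: the origin (TCP) lies on the centre line of the jaws, within the pads' length; the fingertips stand ctrl.tcp_to_tips ahead of it and the grasp point (between the pads) lies 3 mm ahead of it (ctrl.tcp_to_tips is the distance from the TCP to the fingertips, in m); z points along the fingers, y is the direction in which the jaws open and shut (so a half turn about z gives the same grasp; the last joint's range is limited). The gripper opens to 85 mm and grips with 20 to 120 N. Pads are 22 mm wide; open, the fingers measure 114 mm over their backs; the gripper's body (76 mm by 85 mm) begins 54 mm behind the grasp point. The pads swing forward as they close: fully open they stand 13 mm farther back than shut.
Start: joints at [-1.297, 0.053, 1.613, -0, 1.476, -0.119], TCP at [0.239, -0.577, 0.253] pointing down, gripper open.
Joint ranges: [-3.01, 3.01], [-1.01, 2.22], [0.06, 2.58], [-1.02, 4.17], [0.09, 2.62], [-3.14, 3.14]. Speed limits (rad/s): [2.57, 2.57, 3.14, 3.14, 3.14, 3.14].

INTERFACE

Orientations are given as a rotation vector (axis times angle).
In Python, from station import ctrl, vision gives the robot as it stands.
- The arm moves only by the tool jog_arm, never from a script. Its argument "deltas" is a list of rows, each a list of 7 numbers: the turn, a rotation vector about the tool's x, y, z in rad, then the shift along the tool's x, y, z in cm, then the opening, from 0 (shut) to 1 (fully open). A call has 1 to 12 rows; each row shifts and turns the commanded pose from where the row before left it, along the tool's axes as they then stand; what a row does not reach is not made up. A row lasts 1/12 s, in which the tool goes at most 41.7 mm and 7.16 degrees, less where a joint would pass 70% of its speed; a pose out of reach is approached as far as the arm can. A call with a gripper value outside its range is refused whole. The fingers move at their own pace and stop on an object; "grip_force" is the grip in N (left out, the last holds). Time passes only in rows, so rows that do not move let the fingers close. It gives the time, the measured TCP pose, the force and the opening at its end, in the units of the state.
- ctrl.get_obs(): the state, without advancing time (a new reading comes with each control period).
- vision.get_image(name): name is "scene" or "top" or "wrist"; returns (picture, depth): 420x560x3 uint8, red, green, blue; 420x560 float32, m along the optical axis (not along the pixel's ray), 0 where there is no reading.
- vision.calibration(name): a dict with "fx", "fy", "cx", "cy" (pixels), "dist" ([k1, k2, p1, p2, k3] as OpenCV has them; the pictures are not rectified), "rvec" (rotation vector, rad) and "tvec" (3), from world to camera coordinates, as OpenCV has them; the wrist camera has in their place "hand_eye" (4x4, takes a point from camera to tool coordinates, whose origin is the TCP and whose axes are the flange's). Camera axes: x right, y down, z forward; pixel columns grow to the right and rows downward; lengths in m; the calibration is good to about 2 mm. A picture is of the moment at which its call begins: read the wrist's pose just before it. calibration takes no time and is no camera call.
- ctrl.finish_job(): hands the job in, once; it reports no verdict.
The state is a dict: "t": time; "q": joint angles; "dq": joint speeds; "effort": joint torques, N m; "tool_pos": TCP position; "tool_rot": TCP orientation; "contact_force": force on the tool from outside, world axes, zero at the start; "wrist_torque": the same for the moment, N m; "opening": finger opening in m.
Only numpy, scipy, OpenCV 4.12 (cv2) and the standard library are available. Lean on these libraries where they do the work, as an engineer would, in place of code of your own. Each camera call takes 0.05 s, during which the arm holds its last target. There are 200 camera calls.

TASK

On the bar feeder, set one fingertip on each of the two green buttons and press both fully down together (one alone lets the bar go askew); keep both down until the brass bar has rolled down the ramp and lies still in the trough, then let the buttons spring up and draw clear. Do not touch the bar, and leave everything else on the bench where it is.

Things in the scene. Friction and masses are not known exactly. Their poses are not given: they have to be found in the camera images.
- feeder: Bar feeder, a fixed fixture 246 long (x) by 220 wide (y), flat on the table (sizes in mm). Origin: on the table, midway under the two buttons; x points from the buttons to the trough, y from the right button to the left, z up. Its grey deck (x -45 to 30, top 75 high) bears two green buttons, 68 apart (centres x 0, y +34 and -34). Nothing else near them stands over 40 above the deck.
- gate (a point): Point on the ramp between two steel gate pins (8 thick, 6 proud of the ramp, feeder x 53, y +34 and -34) that stop the bar; each sinks with its own button and is below the ramp once its button is 6 down. The aluminium ramp behind the deck falls 8 degrees towards +x between wooden walls (74 high) to a black trough (x 165 to 193, floor 29 high) with an end wall 62 high.
- button_left_top (a point): Centre of the top face of the left green button (+y of the feeder), a flat round cap 25 in diameter, standing 14 proud of the deck (89 above the table) when up, 6 proud when fully down. Moves with the cap.
- button_right_top (a point): The same of the right green button (-y of the feeder).
- button_left (a joint): How far the left button is pressed, in metres: 0 up, 0.008 fully down. Moves straight down; spring: 1.8 N to start, 6 N fully down; it springs up when let go.
- button_right (a joint): The same of the right button.
- bar: Round-ended brass bar, diameter 18, length 110, 0.15 to 0.3 kg. Origin at its centre, y along the bar. At the start it lies across the ramp's upper end against the gate pins (centre at feeder x 43, 67 high). With both pins down it rolls by itself down the ramp within about a second and drops into the trough (centre then about 38 high, x 174 to 184).
- trough (a point): Where the bar's centre is to lie, about: the middle of the trough, 9 over its floor (x 179, z 38 in the feeder's frame; along the trough any place will do).
- punch: Short plain steel rod standing on the feeder's deck, left of the buttons (diameter 16, height 40) (sizes in mm). Bystander: leave alone.
- collar: Small brass ring lying on the feeder's deck, right of the buttons (outer diameter 26, height 12) (sizes in mm). Bystander: leave alone.
- hammer: Hammer with a wooden handle, 220 long, lying to the right of the feeder (sizes in mm). Bystander: leave alone.
- file: File with a fat pale green handle, 210 long, 28 thick, lying to the left of the feeder (sizes in mm). Bystander: leave alone.
- tape: Roll of tape lying flat, diameter 100, height 25 (sizes in mm). Bystander: leave alone.
- jar: Amber jar, diameter 64, height 85 (sizes in mm). Bystander: leave alone.
- mug: White mug, diameter 80, height 90 (sizes in mm). Bystander: leave alone.
- pencil: Red pencil, diameter 10, length 160, lying on the robot's side of the feeder (sizes in mm). Bystander: leave alone.
Not all that is in view belongs to the job. Of the things like the bar, leave any that is orange, pink or turquoise; of the rest the smaller one is meant.

How it is judged:
By the outcome, as a careful person would: the job done as asked, in the order asked, and still so for the second after the job is handed in, with the robot touching nothing.
It also fails if it takes over 32 s, if anything falls off the work surface, if the arm or the gripper's body presses on something with over 40 N, if the wrist force passes 120 N, or if a joint passes its speed limit or range.

## Working session

There is one attempt and no reset: what is moved stays moved. The work goes in short steps, Python scripts to look and compute and a tool call to move; the robot and the scene stay as the last step left them, time stands still between calls to the robot, and variables do not carry over. Pictures are saved under pics/ and viewed, about 8 in all and at most 12, crops included, and the job is handed in when it is done.

Besides the shell and the picture viewer there is one more tool, called after "Emit:" as name(argument=value, ...), one argument or row to a line, values as JSON. jog_arm: Moves the arm, as the interface text tells. Its arguments: {"type":"object","properties":{"deltas":{"type":"array"},"grip_force":{"type":"number"}},"required":["deltas"]}

```bash
ls; mkdir -p pics; cat > h.py <<'E'
import numpy as np, cv2
from station import ctrl, vision
def shot(name,fn):
    im,d=vision.get_image(name); np.savez('pics/'+fn+'.npz',im=im,d=d)
    cv2.imwrite('pics/'+fn+'.png',im[:,:,::-1]); return im,d
def cam(name,obs=None):
    c=vision.calibration(name); K=np.array([[c['fx'],0,c['cx']],[0,c['fy'],c['cy']],[0,0,1]]); D=np.array(c['dist'])
    if 'hand_eye' in c:
        T=np.eye(4);T[:3,:3]=cv2.Rodrigues(np.array(obs['tool_rot'],float))[0];T[:3,3]=obs['tool_pos'];T=T@np.array(c['hand_eye'])
        return K,D,T[:3,:3],T[:3,3]
    R=cv2.Rodrigues(np.array(c['rvec'],float))[0]; return K,D,R.T,-R.T@np.array(c['tvec'],float).ravel()
def ray(C,u,v,z):
    K,D,R,o=C; p=cv2.undistortPoints(np.array([[[u,v]]],float),K,D)[0,0]; d=R@np.array([p[0],p[1],1]); return o+d*(z-o[2])/d[2]
E
python3 - <<'E'
from h import *
o=ctrl.get_obs(); print(o, ctrl.tcp_to_tips)
a,_=shot('scene','s1'); b,_=shot('top','t1')
C=cam('top')
hsv=cv2.cvtColor(b,cv2.COLOR_RGB2HSV)
m=cv2.inRange(hsv,(40,70,40),(90,255,255))
n,l,s,c=cv2.connectedComponentsWithStats(m)
for i in range(1,n):
    if s[i,4]>25: print(s[i],c[i],ray(C,*c[i],0.089))
E
```

```text
pics
{'t': 0.0, 'q': array([-1.29699889e+00,  5.33727090e-02,  1.61433668e+00,  7.54159962e-06,
        1.47600581e+00, -1.18968227e-01]), 'dq': array([ 0.00022867, -0.00175847, -0.00146599, -0.0004626 , -0.00097332,
       -0.00127225]), 'effort': array([-2.49384408e-03, -3.93686485e+01, -3.70178998e+01, -2.30088754e-04,
        7.09865824e-03,  1.56256554e-07]), 'tool_pos': array([ 0.23907366, -0.57682183,  0.25202766]), 'tool_rot': array([-3.07913155e+00, -6.12582760e-01,  2.45927331e-04]), 'contact_force': array([ 1.00774398, -0.60114742,  0.97567034]), 'wrist_torque': array([-0.03123699,  0.00275709, -0.00406753]), 'opening': 0.08547343967083337} 0.022
[120  69  36  45 909] [135.76237624  92.91639164] [0.85295201 0.40222166 0.089     ]
[110  70   8  25 186] [113.72580645  82.26344086] [0.88731091 0.46923999 0.089     ]
[194 170  44  30 391] [215.37084399 184.56265985] [0.58124623 0.16793866 0.089     ]
[252 197  15  33 255] [259.10980392 212.94509804] [0.49980239 0.0451261  0.089     ]
[296 213  11  10  86] [301.01162791 217.44186047] [ 0.48594152 -0.07167672  0.089     ]
[320 219  10  10  85] [324.54117647 223.64705882] [ 0.46790443 -0.13698116  0.089     ]
```

```bash
python3 - <<'E'
import cv2
b=cv2.imread('pics/t1.png'); cv2.imwrite('pics/t1c.png',cv2.resize(b[130:330,200:440],None,fx=3,fy=3,interpolation=cv2.INTER_CUBIC))
E
```

```text
(no output)
```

View pics/t1.png

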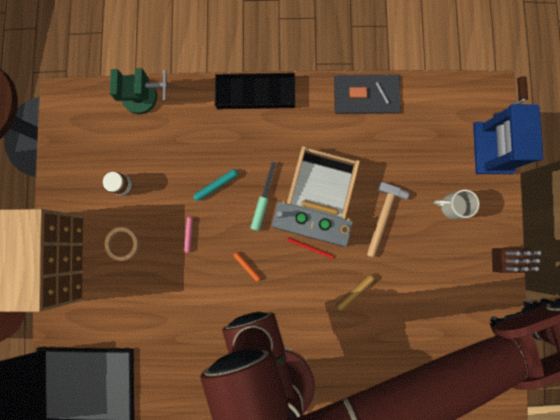

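View pics/t1c.png

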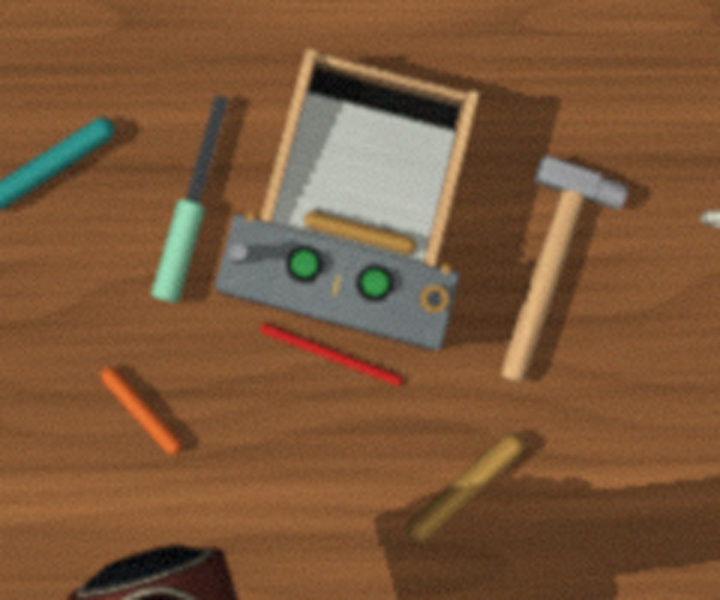

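View pics/s1.png

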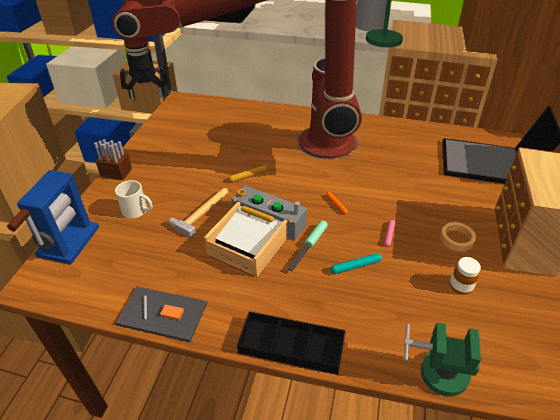

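The loose bars are brass (357,292), orange (247,266), pink (188,234) and turquoise (215,184). The one I want is the smaller brass bar on the ramp at (322,208), which the crop confirms. The green buttons are at (301,217) for the left and (325,224) for the right, 68 mm apart, with the feeder yawed about -15.4°. The file's pale green handle at (259,213) and the vice are not buttons.

Emit:
jog_arm(
  deltas=[
    [0,0,0.11,0,0,0,0.63],
    [0,0,0.11,0,0,0,0.63],
    [0,0,0.11,0,0,0,0.63],
    [0,0,0.11,0,0,0,0.63],
    [0,0,0.11,0,0,0,0.63],
    [0,0,0.11,0,0,0,0.63],
    [0,0,0,0.7,-3.45,0,0.63],
    [0,0,0,0.7,-3.45,0,0.63],
    [0,0,0,0.7,-3.45,0,0.63],
    [0,0,0,0.7,-3.45,0,0.63],
    [0,0,0,0.7,-3.45,0,0.63],
    [0,0,0,0.7,-3.45,0,0.63],
  ],
)

```text
t: 1.1
tool_pos: [0.3346, -0.387, 0.2527]
tool_rot: [-3.113, 0.419, 0.001]
contact_force: [0.6, -0.3, 0.2]
opening: 0.0538
```

Emit:
jog_arm(
  deltas=[
    [0,0,0,0.7,-3.45,0,0.63],
    [0,0,0,0.7,-3.45,0,0.63],
    [0,0,0,0.7,-3.45,0,0.63],
    [0,0,0,0.7,-3.45,0,0.63],
    [0,0,0,0.7,-3.45,0,0.63],
    [0,0,0,0.7,-3.45,0.3,0.63],
    [0,0,0,0.7,-3.45,0.5,0.63],
    [0,0,0,0.7,-3.45,0.5,0.63],
    [0,0,0,0.7,-3.45,0.5,0.63],
    [0,0,0,0,0,0,0.63],
    [0,0,0,0,0,0,0.63],
  ],
)

```text
t: 2.02
tool_pos: [0.4771, -0.1043, 0.2343]
tool_rot: [-3.114, 0.413, 0.003]
contact_force: [0.2, -0.6, 0.4]
opening: 0.0535
```

```bash
cat > look.py <<'E'
import sys
from h import *
o=ctrl.get_obs(); b,d=shot('wrist',sys.argv[1]); C=cam('wrist',o)
R=cv2.Rodrigues(o['tool_rot'])[0]
print(o['t'],o['tool_pos'],o['tool_rot'],o['opening'],o['contact_force'])
m=cv2.inRange(cv2.cvtColor(b,cv2.COLOR_RGB2HSV),(45,80,30),(85,255,255))
n,l,s,c=cv2.connectedComponentsWithStats(m); P=[]
for i in range(1,n):
    if s[i,4]>150:
        p=ray(C,*c[i],0.089); print(s[i],c[i],p,'tool mm',(R.T@(p-o['tool_pos'])*1e3).round(1)); P.append(p)
if len(P)==2: print('dist',np.linalg.norm(P[0]-P[1]))
E
python3 look.py w1
```

```text
2.0167 [ 0.47708455 -0.10433096  0.23434473] [-3.11422523e+00  4.12734788e-01  2.97932676e-03] 0.053457626806852426 [ 0.23499004 -0.58452815  0.39161093]
[225 183  29  29 658] [238.84650456 197.3343465 ] [ 0.48995655 -0.07468964  0.089     ] tool mm [  5.  -32.  145.3]
[301 184  29  29 664] [315.19728916 198.22138554] [ 0.47171252 -0.13898284  0.089     ] tool mm [  4.1  34.8 145.3]
dist 0.06683158432957872
```

View pics/w1.png

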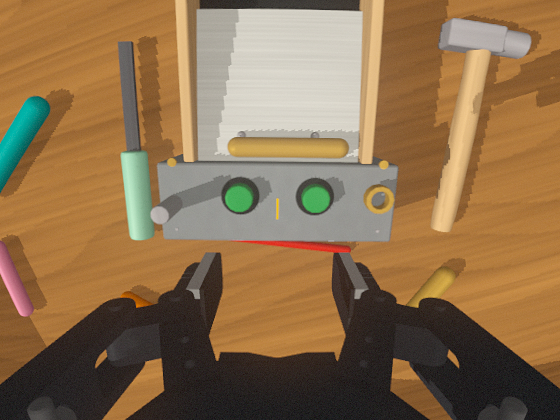

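The wrist view shows both green buttons at (239,197) and (315,198), square to the jaws, and the bar at (288,147) against its pins. The fingers span the right width. I'll descend partway and look again.

Emit:
jog_arm(
  deltas=[
    [0,0,0.01,0.25,0.1,2.5,0.63],
    [0,0,0,0,0,2.5,0.63],
    [0,0,0,0,0,2.5,0.63],
    [0,0,0,0,0,2.0,0.63],
    [0,0,0,0,0,0,0.63],
    [0,0,0,0,0,0,0.63],
  ],
)

```text
t: 2.57
tool_pos: [0.4782, -0.1085, 0.1395]
tool_rot: [-3.111, 0.437, 0.004]
contact_force: [0.5, -0.2, 1.1]
opening: 0.0541
```

```bash
python3 look.py w2
```

```text
2.5667 [ 0.47822389 -0.10848148  0.13951717] [-3.11066253  0.43719421  0.0039016 ] 0.054082426851822206 [ 0.52313165 -0.2261906   1.06816575]
[ 192  217   44   43 1375] [214.30254545 236.97454545] [ 0.4920393  -0.07556025  0.089     ] tool mm [  4.3 -35.5  50.5]
[ 306  216   43   45 1444] [326.48060942 237.60387812] [ 0.47348689 -0.13864136  0.089     ] tool mm [ 3.9 30.3 50.5]
dist 0.06575271121816782
```

View pics/w2.png

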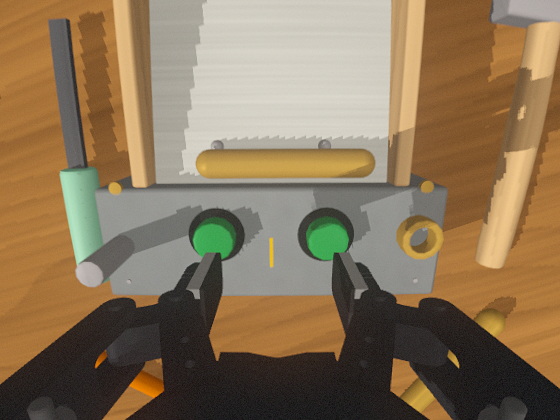

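```bash
python3 - <<'E'
from h import *
K,D,_,_=cam('top'); c=vision.calibration('wrist'); K=np.array([[c['fx'],0,c['cx']],[0,c['fy'],c['cy']],[0,0,1]]); D=np.array(c['dist'])
T=np.linalg.inv(np.array(c['hand_eye'])); print(np.array(c['hand_eye']).round(3))
for z in (12,17,22):
    P=np.array([[11,y,z] for y in (-41.5,-27,27,41.5)],float)/1e3
    print(z,cv2.projectPoints(P@T[:3,:3].T+T[:3,3],np.zeros(3),np.zeros(3),K,D)[0].reshape(-1,2).round(0).tolist())
f=np.load('pics/w2.npz'); im,d=f['im'],f['d']
print('depth fingers',d[262:300:6,212].round(3),d[262:300:6,340].round(3),'btn',d[230,214],d[230,326],'deck',d[280,270])
cv2.imwrite('pics/w2c.png',cv2.resize(im[190:340,150:390,::-1],None,fx=3,fy=3,interpolation=cv2.INTER_CUBIC))
E
```

```text
[[-0.001 -0.961 -0.277  0.07 ]
 [ 1.    -0.001  0.     0.001]
 [-0.    -0.277  0.961 -0.121]
 [ 0.     0.     0.     1.   ]]
12 [[185.0, 253.0], [216.0, 253.0], [333.0, 253.0], [364.0, 253.0]]
17 [[188.0, 249.0], [218.0, 249.0], [331.0, 249.0], [361.0, 249.0]]
22 [[190.0, 245.0], [220.0, 245.0], [329.0, 245.0], [358.0, 245.0]]
depth fingers [0.136 0.131 0.129 0.13  0.129 0.129 0.129] [0.135 0.133 0.133 0.134 0.134 0.134 0.133] btn 0.17966828 0.18121484 deck 0.20685202
```

View pics/w2c.png

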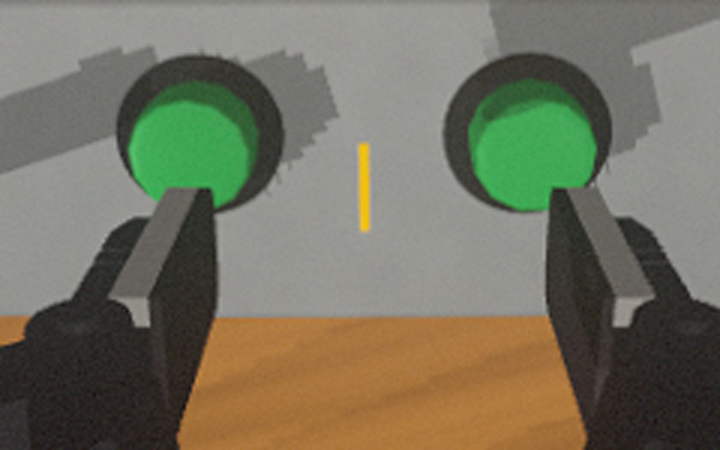

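The tips' front edges sit at about row 252, columns 221 and 334. Both buttons are a little left of the jaw centre line, and the top camera agrees (about -3.8 mm in tool y). The cap's visible side explains the apparent x offset. I'll correct y, widen slightly and descend to just above the caps.

Emit:
jog_arm(
  deltas=[
    [0,0,0,0,-0.38,0,0.71],
    [0,0,0,0,0,1.0,0.71],
    [0,0,0,0,0,1.0,0.71],
    [0,0,0,0,0,0,0.71],
    [0,0,0,0,0,0,0.71],
  ],
)

```text
t: 3.03
tool_pos: [0.4797, -0.1036, 0.1193]
tool_rot: [-3.111, 0.434, 0.003]
contact_force: [0.5, -0.4, 0.2]
opening: 0.0606
```

```bash
python3 look.py w3; python3 - <<'E'
import numpy as np,cv2
im=np.load('pics/w3.npz')['im']
cv2.imwrite('pics/w3c.png',cv2.resize(im[170:340,150:410,::-1],None,fx=3,fy=3,interpolation=cv2.INTER_CUBIC))
E
```

```text
3.0333 [ 0.47965379 -0.10361232  0.11926831] [-3.1110765   0.4336641   0.00313752] 0.06059179072696333 [ 0.52313787 -0.43161648  0.19483461]
[ 318  227   49   50 1433] [339.3384508  248.38520586] [ 0.47576193 -0.1377382   0.089     ] tool mm [ 5.7 33.9 30.3]
[ 192  228   49   49 1501] [219.3284477  249.75816123] [ 0.49225939 -0.07712793  0.089     ] tool mm [  4.9 -28.9  30.3]
dist 0.06281536366384231
```

View pics/w3c.png

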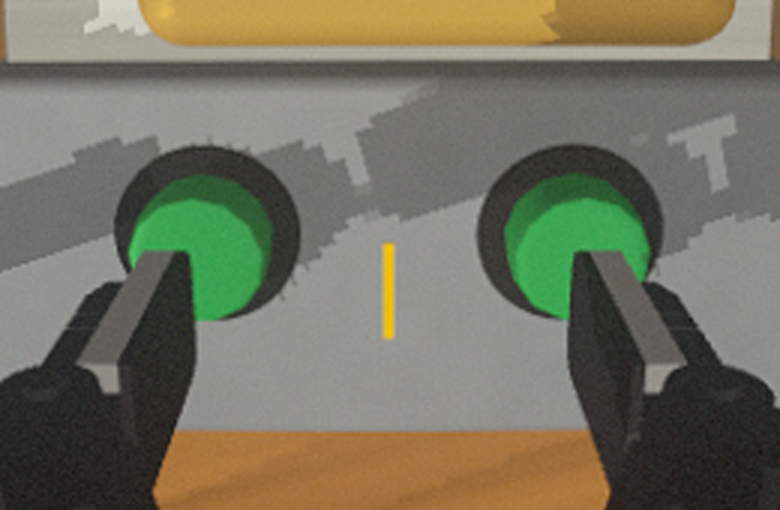

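The tips straddle both caps symmetrically and sit about 4 mm towards the robot. I'll nudge +x 3 mm, then lower to contact and watch the force.

Emit:
jog_arm(
  deltas=[
    [0,0,0,0.3,0,0,0.71],
    [0,0,0,0,0,0.5,0.71],
    [0,0,0,0,0,0.3,0.71],
    [0,0,0,0,0,0,0.71],
    [0,0,0,0,0,0,0.71],
  ],
)

```text
t: 3.5
tool_pos: [0.483, -0.1047, 0.1118]
tool_rot: [-3.111, 0.434, 0.001]
contact_force: [0.5, -0.1, 0.2]
opening: 0.0604
```

Emit:
jog_arm(
  deltas=[
    [0,0,0,0,0,0.2,0.71],
    [0,0,0,0,0,0.2,0.71],
    [0,0,0,0,0,0,0.71],
  ],
)

```text
t: 3.75
tool_pos: [0.4829, -0.1047, 0.1079]
tool_rot: [-3.111, 0.434, 0.001]
contact_force: [-0.4, 0.0, -0.9]
opening: 0.0604
```

```bash
python3 look.py w4; python3 - <<'E'
import numpy as np,cv2
im=np.load('pics/w4.npz')['im']
cv2.imwrite('pics/w4c.png',cv2.resize(im[170:340,150:410,::-1],None,fx=3,fy=3,interpolation=cv2.INTER_CUBIC))
E
```

```text
3.75 [ 0.48294995 -0.10465747  0.10785258] [-3.11130445e+00  4.33992963e-01  1.05768875e-03] 0.060419671692223266 [-0.42427097  0.03206243 -0.89830856]
[ 320  241   51   51 1075] [338.18325581 261.58883721] [ 0.47775554 -0.13569164  0.089     ] tool mm [ 3.5 31.3 18.8]
[ 189  242   50   52 1205] [220.42987552 264.02406639] [ 0.49237916 -0.07975658  0.089     ] tool mm [  2.3 -26.5  18.9]
dist 0.05781505741036856
```

View pics/w4c.png

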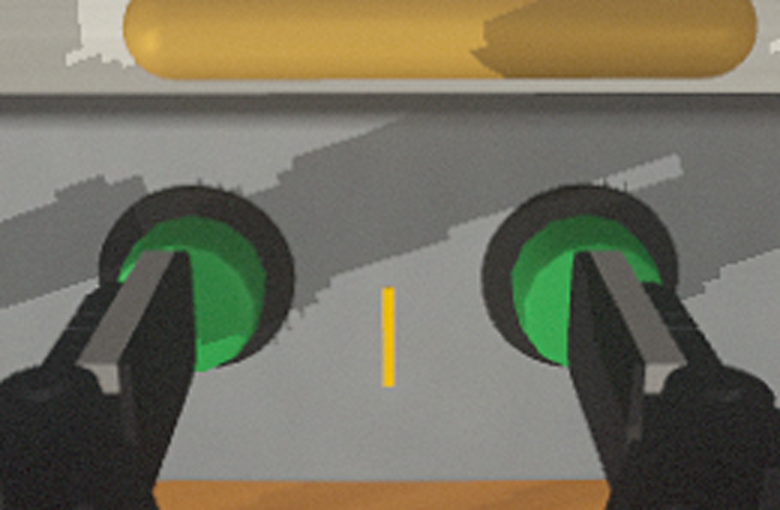

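Both tips are over the caps: cap centres near crop x 187 and 582, tips at 170 and 598, front edges about 10 mm past centre. I'll press.

Emit:
jog_arm(
  deltas=[
    [0,0,0,0,0,0.2,0.71],
    [0,0,0,0,0,0.2,0.71],
    [0,0,0,0,0,0,0.71],
  ],
)

```text
t: 4.05
tool_pos: [0.4835, -0.1049, 0.1046]
tool_rot: [3.111, -0.434, 0.001]
contact_force: [-1.4, 0.8, 3.4]
opening: 0.0605
```

Emit:
jog_arm(
  deltas=[
    [0,0,0,0,0,0.2,0.71],
    [0,0,0,0,0,0.2,0.71],
    [0,0,0,0,0,0.1,0.71],
    [0,0,0,0,0,0,0.71],
  ],
)

```text
t: 4.38
tool_pos: [0.4835, -0.1049, 0.1002]
tool_rot: [3.111, -0.434, 0.001]
contact_force: [-2.6, 0.5, 6.9]
opening: 0.0606
```

Emit:
jog_arm(
  deltas=[
    [0,0,0,0,0,0.2,0.71],
    [0,0,0,0,0,0.2,0.71],
    [0,0,0,0,0,0.1,0.71],
    [0,0,0,0,0,0,0.71],
  ],
)

```text
t: 4.72
tool_pos: [0.4837, -0.1049, 0.0976]
tool_rot: [3.111, -0.434, -0.002]
contact_force: [-9.6, 2.7, 21.6]
opening: 0.0606
```

The force rise to 21.6 N shows the buttons have bottomed. I'll hold for the roll.

Emit:
jog_arm(
  deltas=[
    [0,0,0,0,0,0,0.71],
    [0,0,0,0,0,0,0.71],
    [0,0,0,0,0,0,0.71],
    [0,0,0,0,0,0,0.71],
    [0,0,0,0,0,0,0.71],
    [0,0,0,0,0,0,0.71],
    [0,0,0,0,0,0,0.71],
    [0,0,0,0,0,0,0.71],
    [0,0,0,0,0,0,0.71],
    [0,0,0,0,0,0,0.71],
    [0,0,0,0,0,0,0.71],
    [0,0,0,0,0,0,0.71],
  ],
)

```text
t: 5.72
tool_pos: [0.4837, -0.1049, 0.0977]
tool_rot: [3.111, -0.434, -0.001]
contact_force: [-10.2, 3.7, 20.5]
opening: 0.0604
```

```bash
python3 look.py w5; python3 -c "
from h import *
shot('top','t2')
a=cv2.imread('pics/t2.png')[130:250,260:400]; b=cv2.imread('pics/w5.png')
cv2.imwrite('pics/m5.png',np.hstack([cv2.resize(b,(400,300)),cv2.resize(a,(350,300))]))"
```

```text
5.7167 [ 0.48368224 -0.10493085  0.09765   ] [ 3.11142771e+00 -4.33682063e-01 -1.30352231e-03] 0.060422833549381584 [-10.24360711   3.68489237  20.53442731]
[203 251  33  47 800] [222.56625 273.7625 ] [ 0.49238424 -0.08266704  0.089     ] tool mm [  2.3 -23.8   8.6]
[323 250  48  46 666] [336.86036036 270.92942943] [ 0.47933281 -0.13358296  0.089     ] tool mm [ 3.7 28.7  8.7]
dist 0.05256206317850018
```

View pics/m5.png

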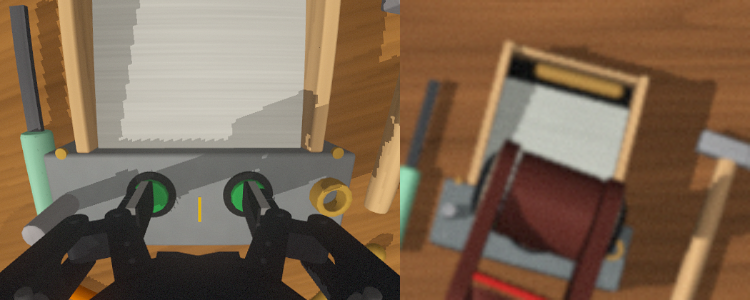

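Both buttons are down, and the bar has left the pins and lies in the trough (top-crop (580,80)). I'll hold a little longer to confirm it is still, then rise.

Emit:
jog_arm(
  deltas=[
    [0,0,0,0,0,0,0.71],
    [0,0,0,0,0,0,0.71],
    [0,0,0,0,0,0,0.71],
    [0,0,0,0,0,0,0.71],
    [0,0,0,0,0,0,0.71],
    [0,0,0,0,0,0,0.71],
  ],
)

```text
t: 6.32
tool_pos: [0.4837, -0.1049, 0.0976]
tool_rot: [3.111, -0.434, -0.001]
contact_force: [-10.5, 4.5, 20.4]
opening: 0.0606
```

```bash
cat > bar.py <<'E'
import sys
from h import *
C=cam('top')
for n in sys.argv[1:]:
    im=np.load(f'pics/{n}.npz')['im']
    m=cv2.inRange(cv2.cvtColor(im,cv2.COLOR_RGB2HSV),(15,110,60),(28,255,255)); m[:150]=0; m[172:]=0; m[:,:300]=0; m[:,352:]=0
    n_,l,s,c=cv2.connectedComponentsWithStats(m); i=1+np.argmax(s[1:,4]); print(n,s[i],c[i],ray(C,*c[i],.045))
E
python3 -c "
from h import *
shot('top','t3')"; python3 bar.py t2 t3
```

```text
t2 [300 150  52  20 492] [328.03252033 158.65853659] [ 0.65947641 -0.15386135  0.045     ]
t3 [300 150  52  20 486] [328.05555556 158.73251029] [ 0.65925709 -0.15392437  0.045     ]
```

The bar is still between the two frames (0.02 px). I'll release straight up and draw clear.

Emit:
jog_arm(
  deltas=[
    [0,0,0,0,0,-0.3,0.71],
    [0,0,0,0,0,-0.3,0.71],
    [0,0,0,0,0,-0.4,0.71],
    [0,0,0,0,0,-0.5,0.71],
    [0,0,0,0,0,-1.0,0.71],
    [0,0,0,0,0,-2.0,0.71],
    [0,0,0,0,0,-3.0,0.71],
    [0,0,0,0,0,-3.0,0.71],
    [0,0,0,0,0,-3.0,0.71],
    [0,0,0,0,0,-1.0,0.71],
    [0,0,0,0,0,0,0.71],
    [0,0,0,0,0,0,0.71],
  ],
)

```text
t: 7.37
tool_pos: [0.4831, -0.1047, 0.239]
tool_rot: [3.111, -0.434, 0.0]
contact_force: [-0.1, -0.9, -0.8]
opening: 0.0609
```

```bash
python3 look.py w6; python3 -c "
from h import *
shot('top','t4')
a=cv2.imread('pics/t4.png')[130:250,240:420]; b=cv2.imread('pics/w6.png')
cv2.imwrite('pics/m6.png',np.hstack([cv2.resize(b,(400,300)),cv2.resize(a,(400,267))[:,:,:] if 0 else cv2.resize(a,(400,300))]))"; python3 bar.py t3 t4
```

```text
7.3667 [ 0.48312292 -0.10472737  0.23901837] [ 3.11146038e+00 -4.33992735e-01  2.12627749e-04] 0.06085163247080443 [-0.09254709 -0.87088007 -0.7845171 ]
[302 189  28  29 628] [315.19267516 203.48407643] [ 0.47159672 -0.13844005  0.089     ] tool mm [ -1.9  35.6 150. ]
[227 190  28  28 622] [240.6977492 203.7073955] [ 0.48970974 -0.07425564  0.089     ] tool mm [ -2.  -31.1 150. ]
dist 0.06669123111809838
t3 [300 150  52  20 486] [328.05555556 158.73251029] [ 0.65925709 -0.15392437  0.045     ]
t4 [300 150  52  20 486] [328.26748971 158.76337449] [ 0.65915947 -0.1545409   0.045     ]
```

View pics/m6.png

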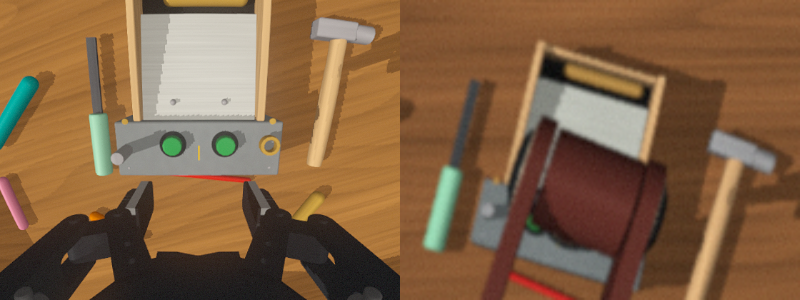

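The buttons are up at (172,145) and (225,145), and the pins stand again. The bar is in the trough, and the punch, collar, pencil, hammer and file are where they were. I'll hand in.

```bash
python3 -c "
from station import ctrl
print(ctrl.finish_job())"
```

```text
the job is handed in; nothing more can be done
None
```

The job is done and handed in at about 7.5 s on the robot's clock. I set one fingertip on each green button and pressed both to their stops together. I held them for about 1.6 s, until the bar had rolled into the trough and lay still, then let them up and rose about 140 mm straight up.

**Last checks:**
- **Bar:** it lies in the trough. Its position in the top view moved 0.07 px over the last 0.6 s of the hold and 0.2 px during release, which is within noise.
- **Buttons and gate:** both buttons are up again, as are the gate pins.
- **Bench:** the punch, collar, pencil, hammer and file look unmoved. I did not check the tape, jar and mug again, but the arm never went near them.
- **Force:** the wrist reads about zero after release. The last reading while pressed was 20 N vertical with about 11 N sideways, well within limits.

**Disagreement:** the top and wrist cameras differed by about 6 mm along the feeder's x. I settled it by sighting the fingertips against the caps from close up before pressing.

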